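# Tip the washed palette up against its drying stand

### The arm

A 6-joint arm with a two-finger parallel gripper is mounted at the origin on a cart in front of the work surface, level with it; the furniture and walls round the work are solid. World frame = base frame: x ahead of the robot, y to its left, z up, the work surface at z = 0. Lengths are in m, angles in degrees, forces in N, time in s.
With the tool pointing down it reaches from about 0.3 to 0.875 m from the base axis. Payload 4.2 kg.
Tool frame: the origin (TCP) lies on the centre line of the jaws, within the pads' length; the fingertips stand 14 mm ahead of it and the grasp point (between the pads) lies 5 mm behind it; z points along the fingers, y is the line along which they close (so a half turn about z gives the same grasp; the last joint's range is limited). The gripper opens to 85 mm and grips with 20 to 120 N. Pads are 22 mm wide; open, the fingers measure 114 mm over their backs; the gripper's body (76 mm by 85 mm) begins 54 mm behind the grasp point. The pads swing forward as they close: fully open they stand 13 mm farther back than shut.
Start: joints at [70.989, 18.312, 89.639, -0, 72.044, -1.146], TCP at [0.176, 0.547, 0.245] pointing down, gripper open.
Joint ranges: [-177.97, 177.97], [-48.28, 115.42], [12.27, 149.76], [-77.06, 257.06], [2.81, 150.46], [-146.56, 146.56]. Speed limits (degrees/s): [147.25, 147.25, 180, 180, 180, 180].

### API

Orientations are given as a 3x3 rotation matrix whose columns are the frame's x, y, z axes.
In Python, from workcell import env gives the robot as it stands. The module is installed in compiled form; this text tells all that it offers.
- The arm moves only by the tool send_rows, never from a script. Its argument "increments" is a list of rows, each a list of 3 entries, a list of its own where there are three numbers: the turn, a rotation vector about the tool's x, y, z in degrees, then the shift along the tool's x, y, z in mm, then the opening, from 0 (shut) to 1 (fully open). In form: [[[wx, wy, wz], [x, y, z], gripper], ...]. A call has 1 to 8 rows; each row is the pose to reach, as a shift and turn from the pose commanded when the call began, along the tool's axes at that moment; what a row does not reach only later rows make up. A row lasts 1/12 s, in which the tool goes at most 41.7 mm and 7.16 degrees, less where a joint would pass 70% of its speed; a pose out of reach is approached as far as the arm can. A call with a gripper value outside its range is refused whole. The fingers move at their own pace and stop on an object; "grip_force" is the grip in N (left out, the last holds). Time passes only in rows, so rows that repeat a pose let the fingers close. It gives the time, the measured TCP pose, the force, the opening and the grip force at its end, in the units of the state.
- env.get_state(): the state, without advancing time (a new reading comes with each control period).
- env.get_image(name): name is "scene" or "top"; returns the picture (420x560x3 uint8, red, green, blue); there is no depth.
- env.calibration(name): a dict with "K" (3x3 intrinsics, pixels), "dist" ([k1, k2, p1, p2, k3] as OpenCV has them; the pictures are not rectified), "eye" and "attitude" of the camera in the world. Camera axes: x right, y down, z forward; pixel columns grow to the right and rows downward; lengths in m; the calibration is good to about 2 mm. A picture is of the moment at which its call begins. calibration takes no time and is no camera call.
- env.hand_in(): hands the job in; it is judged then, once.
Trained networks look in the newest picture that a camera, given by its name, has taken for a name from the list of things; names that differ only in an ending like _2 or _b are one class to them, and where a whole thing is asked for, a point or a joint stands for the part that bears it (a point fixed in the world has none). Each returns a list of dicts, best first, with "p" (0 to 1); they miss things now and then, are a little off and sometimes report something else, mostly with a low value. They report only what shows in the picture. A call takes as long as a camera call.
- env.spot_in(camera, name): "location" ([column, row] as shares, 0 to 1, of the picture: columns of its width, rows of its height, amid what is visible of it).
- env.trace(camera, name): "mask" (420x560 bool, what is visible of it) and "location" ([column, row] as shares, 0 to 1, of the picture: columns of its width, rows of its height, amid what is visible of it).
- env.pinpoint(camera, name): "location" ([column, row] as shares, 0 to 1, of the picture: columns of its width, rows of its height: a listed point, or the origin of a listed thing).
The state is a dict: "clock": time; "qpos": joint angles; "qvel": joint speeds; "effort": joint torques, N m; "eef_pos": TCP position; "ee_rot": TCP orientation; "wrist_force": force on the tool from outside, world axes, zero at the start; "torque": the same for the moment, N m; "finger_gap": opening from 0.0 (shut) to 1.0 (fully open); "grasp_force": force on a finger pad.
Only numpy, scipy, OpenCV 4.12 (cv2) and the standard library are available. Lean on these libraries where they do the work, as an engineer would, in place of code of your own. Each camera call takes 0.05 s, during which the arm holds its last target. There are 200 camera calls.

### The job

The washed paint palette lies wells-down across the two runners of the small wooden drying stand. Tip it up to dry: stand it on its far long edge on both runners, square and close up to the stop, leaning back on the stand's back rest with the wells facing out, away from the rest. The back rest is held only by the friction of its wing nuts, so do not shove it out of its set angle, and leave the paint pot, dropper bottles, cork figure, cutters and tape round it where they are.

Things in the scene. Friction and masses are not known exactly. Their poses are not given: they have to be found in the camera images.
- palette: White moulded paint palette, a stiff slab 121 (x) x 212 (y) x 16 mm (z), 0.15 to 0.3 kg. Origin: centre of its plain back face; wells in the face at z = 16 mm. Starts upside down (z down, wells on the runners), its x along the stand's x, 20 to 40 mm short of the stop, up to 7 degrees askew. Once leaning, x points down and z out from the rest and a little up.
- foot_edge (a point): Middle of the palette's far long edge, on the back face, at (60, 0, 0) mm in the palette. When the palette leans this is its lower rear edge, resting on the runners; with the back touching the top of the stop it stands 5 to 10 mm out from it (stand x = -5 to -10).
- near_edge (a point): Middle of the palette's near long edge, on the well face, at (-60, 0, 16) mm in the palette: at the start the lower edge away from the stop, 36 mm above the table (a cutting mat 2 mm thick lies on part of it), the one to get under. It ends up at the top.
- stand: Wooden drying stand, fixed. Origin on the table, mid-stop; x level, through the stop to the rest (ahead and left of the robot), y along the stop, z up. Two runners 18 mm wide, middles at y = +-80 mm, from x = -155 to 45 mm, tops at z = 36 mm; open table between them. Stop: faces at x = 0, a bar over y = -52 to 52 mm and an ear on each runner, up to z = 52 mm.
- back_rest: The stand's swinging rest: two arms at y = +-64 mm and a cross bar near the top. Origin on the hinge, (6, 0, 42) mm in the stand; y the hinge axis, z up along the arms: leans back 16 to 29 degrees from vertical. Front faces at x = -5 mm, top at z = 106 mm. Dry friction of about 0.45 N m, no spring: bears the palette's weight, but gives way to some 4 N at the bar.
- rest_bar (a point): Middle of the front face of the back rest's cross bar, at (-5, 0, 99) mm in the back rest.
- paint_pot9: Small round paint pot with white domed lid, 41x35x52 mm, standing behind the stand. Origin: middle of its underside. To be left alone.
- paint_dropper4: Brown dropper bottle of paint, 26 mm across, 82 mm tall, standing behind the stand. Origin: middle of its underside. To be left alone.
- paint_dropper6: Cream dropper bottle of paint, 26 mm across, 82 mm tall, standing to the right of the stand. Origin: middle of its underside. To be left alone.
- cork_figure3: Painted miniature figure on a cork, 26x32x90 mm, standing behind the stand. Origin: middle of its underside. To be left alone.
- masking_tape: Roll of masking tape lying flat, 96 mm across, 24 mm high, at the front right. Origin: middle of its underside. To be left alone.
- flush_cutters: Red-handled flush cutters lying flat, 91x120x12 mm, to the right of the stand. Origin: middle of its underside. To be left alone.

How it is judged (in metres and radians):
At the end, for the whole second after the job is handed in: Palette stands on its long edge on both runners, wells facing out, leaning back 10 to 40 degrees and touching the back rest; lower rear edge within 18 mm of the stop, within 30 mm of the stand's middle, parallel to the stop within 5 degrees; at rest (angle between palette's own z axis and vertical between 0.87 and 1.4 rad and angle between palette's own x axis and vertical above 2.3 rad and x of foot_edge in the frame of stand between -0.018 and 0.008 m and y of foot_edge in the frame of stand between -0.03 and 0.03 m and z of foot_edge in the frame of stand between 0.03 and 0.043 m and angle between the y axis of palette and the y axis of stand, either way round below 0.09 rad and contact force between palette and back_rest above 0.02 N and linear speed of palette below 0.01 m/s and angular speed of palette below 0.06 rad/s).
It fails at once if the back rest is shoved out of its set angle (its cross bar moved by more than 10 mm) (distance of rest_bar from where it was at the start of the episode above 0.01 m).
It fails at once if the paint pot, a dropper bottle, figure, tape or cutters are moved by more than 15 mm (distance of any of paint_pot9, paint_dropper4, paint_dropper6, cork_figure3, masking_tape, flush_cutters from where it was at the start of the episode above 0.015 m).
It also fails if it takes over 51 s, if anything falls off the work surface, if the arm or the gripper's body presses on something with over 40 N, if the wrist force passes 120 N, or if a joint passes its speed limit or range.

## Working session

There is one attempt and no reset: what is moved stays moved. The work goes in short steps, Python scripts to look and compute and a tool call to move; the robot and the scene stay as the last step left them, time stands still between calls to the robot, and variables do not carry over. Pictures are saved under pics/ and viewed, at most 10 in all, crops included, and the job is handed in when it is done.

Besides the shell and the picture viewer there is one more tool, called after ">>>" by a JSON object that holds its "fn" and its "kwargs", one argument or row to a line. send_rows: Moves the arm, as the interface text tells. Its arguments: {"type":"object","properties":{"increments":{"type":"array","items":{"type":"array"}},"grip_force":{"type":"number"}},"required":["increments"]}

```bash
mkdir -p pics
cat > h.py <<'E'
import numpy as np, cv2
from workcell import env
np.set_printoptions(precision=4,suppress=True)
def cal(n):
    c=env.calibration(n); return np.array(c["K"],float),np.array(c["dist"],float),np.array(c["eye"],float),np.array(c["attitude"],float)
def ray(n,px):
    K,d,e,R=cal(n); p=cv2.undistortPoints(np.array([[px]],float),K,d)[0,0]
    v=R@np.array([p[0],p[1],1]); return e,v/np.linalg.norm(v)
def onz(n,px,z):
    e,v=ray(n,px); return e+v*(z-e[2])/v[2]
def proj(n,P):
    K,d,e,R=cal(n); P=np.atleast_2d(P)
    rv=cv2.Rodrigues(R.T)[0]; return cv2.projectPoints(P,rv,-R.T@e,K,d)[0][:,0]
def tri(rs):
    A=np.zeros((3,3));b=np.zeros(3)
    for e,v in rs:
        M=np.eye(3)-np.outer(v,v);A+=M;b+=M@e
    X=np.linalg.solve(A,b); return X,[np.linalg.norm((np.eye(3)-np.outer(v,v))@(X-e)) for e,v in rs]
def snap(n,f):
    im=env.get_image(n); cv2.imwrite(f,im[:,:,::-1]); return im
E
python3 - <<'E'
from h import *
for n in("scene","top"):
    snap(n,f"pics/{n}0.png"); print(n,*cal(n))
P={}
for n in("scene","top"):
    for t in("palette","stand","back_rest","foot_edge","near_edge","rest_bar"):
        r=env.pinpoint(n,t)
        if r: px=np.array(r[0]["location"])*[560,420]; P[n,t]=px; print(n,t,px,r[0]["p"])
for t in("palette","stand","back_rest","foot_edge","near_edge","rest_bar"):
    if ("scene",t) in P and ("top",t) in P: print(t,tri([ray(n,P[n,t]) for n in("scene","top")]))
s=env.get_state();print(s["eef_pos"],s["ee_rot"],s["clock"])
E
```

```text
scene [[435.782    0.     278.2191]
 [  0.     435.782  211.5152]
 [  0.       0.       1.    ]] [-0.0277  0.      0.      0.      0.    ] [0.1095 0.7875 0.826 ] [[-0.8739 -0.3047  0.3787]
 [-0.486   0.5454 -0.6829]
 [ 0.0015 -0.7809 -0.6247]]
top [[478.7115   0.     277.5471]
 [  0.     478.7115 211.3675]
 [  0.       0.       1.    ]] [-0.1339  0.      0.      0.      0.    ] [0.3261 0.0046 1.5442] [[-0.0084 -0.9899  0.1412]
 [-0.9999  0.0101  0.0113]
 [-0.0127 -0.1411 -0.9899]]
scene palette [256.312 263.592] 0.82
scene stand [224.672 293.286] 0.88
scene back_rest [224.784 280.812] 0.84
scene foot_edge [233.296 273.588] 0.97
scene near_edge [276.304 260.904] 0.61
scene rest_bar [209.496 258.888] 0.93
top palette [237.608 216.3  ] 0.86
top stand [218.4   204.792] 0.98
top back_rest [211.176 202.104] 0.69
top foot_edge [221.704 207.186] 0.83
top near_edge [251.608 226.38 ] 0.87
top rest_bar [204.624 196.308] 0.6
palette (array([0.5251, 0.1479, 0.052 ]), [np.float64(0.0006211015756539492), np.float64(0.0006211015756539785)])
stand (array([ 0.5748,  0.2191, -0.0153]), [np.float64(0.0024407913825124183), np.float64(0.0024407913825123576)])
back_rest (array([0.5681, 0.2309, 0.0472]), [np.float64(0.003829733626223821), np.float64(0.003829733626224002)])
foot_edge (array([0.557 , 0.1999, 0.0475]), [np.float64(0.002382966631283085), np.float64(0.0023829666312834663)])
near_edge (array([0.4936, 0.1043, 0.0388]), [np.float64(5.707066704850223e-05), np.float64(5.707066704845156e-05)])
rest_bar (array([0.5824, 0.2442, 0.1229]), [np.float64(0.0058353884955778795), np.float64(0.005835388495577855)])
[0.1764 0.5473 0.2454] [[-0.9518  0.3068  0.0001]
 [ 0.3068  0.9518  0.0002]
 [-0.      0.0002 -1.    ]] 0.7
```

View pics/scene0.png

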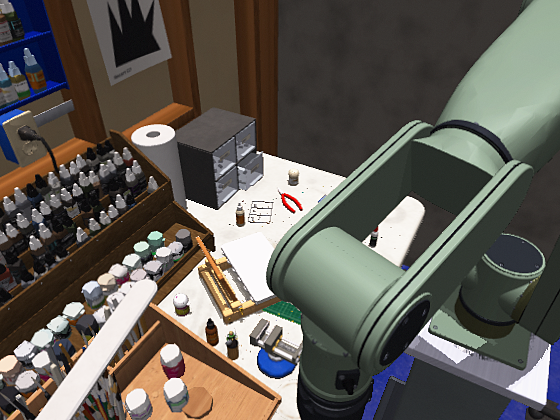

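View pics/top0.png

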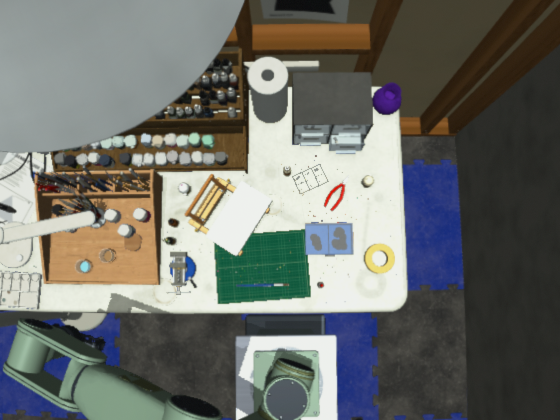

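The scene view shows the palette around (250,265), with the rest at (215,285) and the arm partly occluding its right side. In the top view the palette is at (238,217) and the rest is at about (207,203). Next I fit the palette outline and zoom in.

Run:
```python
from h import *
im=cv2.imread("pics/top0.png"); im2=cv2.imread("pics/scene0.png")
r=env.trace("top","palette")[0]; m=r["mask"].astype(np.uint8)
c=max(cv2.findContours(m,0,cv2.CHAIN_APPROX_NONE)[0],key=cv2.contourArea)[:,0].astype(float)
W=np.array([onz("top",p,.052)[:2] for p in c])*1000
b=cv2.minAreaRect(W.astype(np.float32)); print(b); print(cv2.boxPoints(b))
r=env.trace("top","back_rest")
for q in r[:1]:
    m=q["mask"].astype(np.uint8); print(q["p"],m.sum())
    c=max(cv2.findContours(m,0,cv2.CHAIN_APPROX_NONE)[0],key=cv2.contourArea)[:,0].astype(float)
    W=np.array([onz("top",p,.09)[:2] for p in c])*1000
    print(cv2.minAreaRect(W.astype(np.float32)))
a=cv2.resize(im[165:265,170:290],None,fx=5,fy=5,interpolation=cv2.INTER_CUBIC)
d=cv2.resize(im2[220:330,180:300],None,fx=5,fy=5,interpolation=cv2.INTER_CUBIC)
cv2.imwrite("pics/topc.png",a);cv2.imwrite("pics/scenec.png",d)
```

```text
((519.3890380859375, 144.5079803466797), (119.29930877685547, 211.0216522216797), 58.172698974609375)
[[398.2858 149.4694]
 [577.5785  38.1849]
 [640.4923 139.5465]
 [461.1996 250.8311]]
0.88 335
((581.5305786132812, 258.5238952636719), (59.02479934692383, 157.7343292236328), 71.39227294921875)
```

View pics/topc.png

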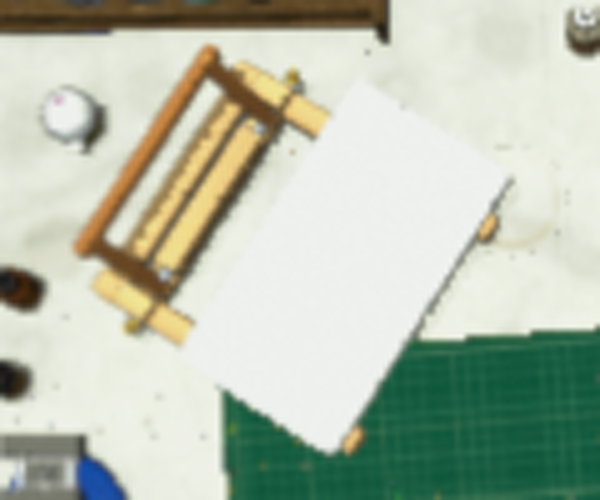

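View pics/scenec.png

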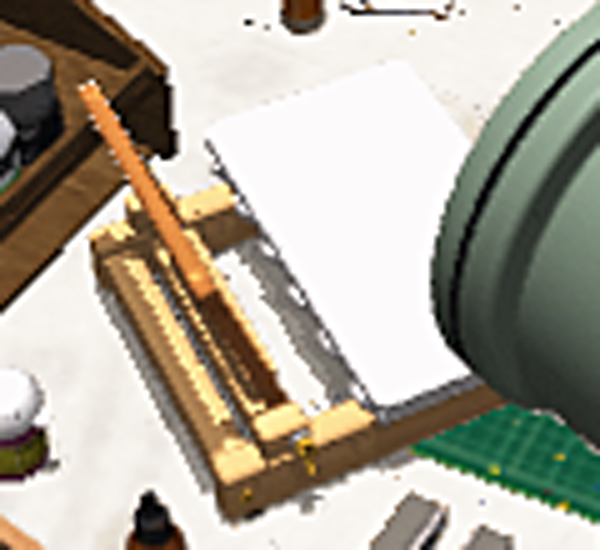

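Run:
```python
from h import *
from scipy.optimize import least_squares
obs=np.array([[241,68],[98,283],[491,230],[355,443]])/5+[169.9,164.9]
mod=np.array([[45,-80,36],[45,80,36],[-155,-80,36],[-155,80,36]])/1000.
def T(p,M):
    c,s=np.cos(p[2]),np.sin(p[2]); R=np.array([[c,-s,0],[s,c,0],[0,0,1]]); return M@R.T+[p[0],p[1],0]
f=least_squares(lambda p:(proj("top",T(p,mod))-obs).ravel(),[.575,.219,1.0]); p=f.x
print(p,np.degrees(p[2]),f.fun)
np.save("stand.npy",p)
pal=np.array([[398.2858,149.4694],[577.5785,38.1849],[640.4923,139.5465],[461.1996,250.8311]])/1000
c,s=np.cos(p[2]),np.sin(p[2]);R=np.array([[c,-s],[s,c]])
print("palette in stand",(pal-p[:2])@R*1000)
rb=[]
for n in("scene","top"):
    im=cv2.imread(f"pics/{n}0.png")
    x0,y0,x1,y1=(170,165,290,265) if n=="top" else (180,220,300,330)
    a=cv2.resize(im[y0:y1,x0:x1],None,fx=5,fy=5,interpolation=cv2.INTER_CUBIC)
    def poly(M,col,closed=True):
        q=((proj(n,T(p,np.array(M)/1000.))-[x0,y0]+.1)*5).astype(np.int32); cv2.polylines(a,[q],closed,col,1)
    for y in(-80,80): poly([[-155,y-9,36],[45,y-9,36],[45,y+9,36],[-155,y+9,36]],(0,0,255))
    poly([[0,-52,52],[0,52,52]],(255,0,0),False)
    for th,col in((16,(0,255,0)),(29,(255,0,255))):
        t=np.radians(th)
        def br(x,y,z): return [6+x*np.cos(t)+z*np.sin(t),y,42-x*np.sin(t)+z*np.cos(t)]
        poly([br(-5,-73,106),br(-5,73,106),br(-5,73,0),br(-5,-73,0)],col)
    cv2.imwrite(f"pics/ov_{n}.png",a)
A=cv2.imread("pics/ov_top.png");B=cv2.imread("pics/ov_scene.png")
cv2.imwrite("pics/ov.png",np.hstack([A[0:400,50:400],B[50:450,50:450]]))
```

```text
[0.5582 0.2229 0.9969] 57.11624250614324 [-1.3713  0.1935 -0.1958 -1.2443  0.8117  0.5663  0.7206  0.4539]
palette in stand [[-148.505    94.3837]
 [-144.6143 -116.602 ]
 [ -25.3353 -114.4025]
 [ -29.2259   96.5833]]
```

View pics/ov.png

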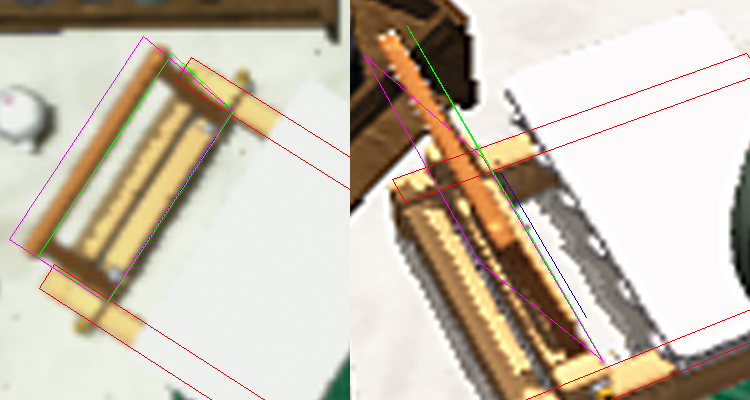

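```bash
cat >> h.py <<'E'
from scipy.spatial.transform import Rotation as Ro
PC=np.array([.5194,.1445]);PY=np.radians(58.17)
def fr(yaw): c,s=np.cos(yaw),np.sin(yaw); return np.array([[c,-s,0],[s,c,0],[0,0,1.]])
def Rtool(yaw,phi): # tool z pitched phi deg below horizontal, x = stand y
    F=fr(yaw);p=np.radians(phi); z=np.cos(p)*F[:,0]-np.sin(p)*F[:,2]; x=F[:,1]; return np.c_[x,np.cross(z,x),z]
def inc(pos,R,p0=None,R0=None):
    s=env.get_state(); p0=np.array(s["eef_pos"]) if p0 is None else p0; R0=np.array(s["ee_rot"]) if R0 is None else R0
    return Ro.from_matrix(R0.T@R).as_rotvec(degrees=True).round(2), (R0.T@(np.asarray(pos)-p0)*1000).round(1)
def pal(u,v,z): return np.r_[PC,0]+fr(PY)@np.array([u,v,z])
E
python3 - <<'E'
from h import *
P=pal(-.155,-.094,.24); print(P)
print(inc(P,Rtool(PY,90)))
print(inc(P,Rtool(PY,25),P,Rtool(PY,90)))
E
```

```text
[ 0.5175 -0.0368  0.24  ]
(array([ 0.01, -0.  , 13.96]), array([-503.8, -451.2,    5.3]))
(array([-65.,   0.,   0.]), array([0., 0., 0.]))
```

>>> {"fn": "send_rows", "kwargs": {
  "increments": [
    [[0, 0, 14], [-504, -451, 0], 0.55],
    [[0, 0, 14], [-504, -451, 0], 0.55],
    [[0, 0, 14], [-504, -451, 0], 0.55],
    [[0, 0, 14], [-504, -451, 0], 0.55],
    [[0, 0, 14], [-504, -451, 0], 0.55],
    [[0, 0, 14], [-504, -451, 0], 0.55],
    [[0, 0, 14], [-504, -451, 0], 0.55],
    [[0, 0, 14], [-504, -451, 0], 0.55]
  ]
}}

```text
clock: 1.47
eef_pos: [0.3452, 0.2577, 0.2456]
ee_rot: [[-0.85, 0.527, 0.001], [0.527, 0.85, 0.001], [-0.0, 0.001, -1.0]]
wrist_force: [1.7, 0.4, -0.2]
finger_gap: 0.551
grasp_force: 0.0
```

Run:
```python
from h import *
P=pal(-.155,-.094,.24)
s=env.get_state();print(s["clock"],s["eef_pos"],s["qpos"]);print(inc(P,Rtool(PY,90)))
```

```text
1.4667 [0.3452 0.2577 0.2456] [ 35.2209   5.1606 106.8726  -0.0019  67.91   -22.9474]
(array([ 0.05,  0.02, -0.  ]), array([-301.8, -159.3,    5.6]))
```

>>> {"fn": "send_rows", "kwargs": {
  "increments": [
    [[0, 0, 0], [-302, -159, 0], 0.55],
    [[0, 0, 0], [-302, -159, 0], 0.55],
    [[0, 0, 0], [-302, -159, 0], 0.55],
    [[0, 0, 0], [-302, -159, 0], 0.55],
    [[0, 0, 0], [-302, -159, 0], 0.55],
    [[0, 0, 0], [-302, -159, 0], 0.55],
    [[0, 0, 0], [-302, -159, 0], 0.55],
    [[0, 0, 0], [-302, -159, 0], 0.55]
  ]
}}

```text
clock: 2.13
eef_pos: [0.5138, -0.0302, 0.2455]
ee_rot: [[-0.849, 0.528, 0.001], [0.528, 0.849, 0.0], [-0.0, 0.001, -1.0]]
wrist_force: [-0.1, 0.9, 0.5]
finger_gap: 0.55
grasp_force: 0.0
```

>>> {"fn": "send_rows", "kwargs": {
  "increments": [
    [[0, 0, 0], [0, 0, 0], 0.55],
    [[-7, 0, 0], [0, 0, 0], 0.55],
    [[-14, 0, 0], [0, 0, 0], 0.55],
    [[-21, 0, 0], [0, 0, 0], 0.55],
    [[-28, 0, 0], [0, 0, 0], 0.55],
    [[-35, 0, 0], [0, 0, 0], 0.55],
    [[-42, 0, 0], [0, 0, 0], 0.55],
    [[-42, 0, 0], [0, 0, 0], 0.55]
  ]
}}

```text
clock: 2.8
eef_pos: [0.511, -0.0295, 0.2428]
ee_rot: [[-0.847, 0.398, 0.353], [0.532, 0.626, 0.57], [0.006, 0.67, -0.742]]
wrist_force: [-0.5, -0.7, -0.8]
finger_gap: 0.551
grasp_force: 0.0
```

Run:
```python
from h import *
s=env.get_state();print(s["clock"],s["eef_pos"],s["qpos"]);
for P in(pal(-.155,-.094,.24),pal(-.155,-.094,.12)):print(inc(P,Rtool(PY,25)))
r=env.pinpoint; im=snap("top","pics/t1.png"); snap("scene","pics/s1.png")
m=env.trace("top","palette")
print([q["p"] for q in m[:2]], m and m[0]["mask"].sum())
```

```text
2.8 [ 0.511  -0.0295  0.2428] [ -28.1399   11.5154  112.0451   48.3344   63.5463 -111.2165]
(array([-22.92,   0.04,  -0.46]), array([-9.4, -3.9,  0.2]))
(array([-22.92,   0.04,  -0.46]), array([-10.1, -84.3,  89.3]))
[0.58] 2524
```

>>> {"fn": "send_rows", "kwargs": {
  "increments": [
    [[-7, 0, 0], [-10, -4, 0], 0.55],
    [[-14, 0, 0], [-10, -4, 0], 0.55],
    [[-21, 0, 0], [-10, -4, 0], 0.55],
    [[-23, 0, -0.5], [-10, -4, 0], 0.55],
    [[-23, 0, -0.5], [-10, -4, 0], 0.55]
  ]
}}

```text
clock: 3.37
eef_pos: [0.5201, -0.0354, 0.2412]
ee_rot: [[-0.853, 0.219, 0.474], [0.522, 0.363, 0.772], [-0.003, 0.906, -0.424]]
wrist_force: [-0.1, 0.5, -0.9]
finger_gap: 0.55
grasp_force: 0.0
```

Run:
```python
from h import *
s=env.get_state();print(s["clock"],s["eef_pos"],s["qpos"],s["finger_gap"])
P=pal(-.175,-.094,.080);print(inc(P,Rtool(PY,25)))
G=pal(-.073,-.094,.049);print(inc(G,Rtool(PY,25),P,Rtool(PY,25)))
```

```text
3.3667 [ 0.5201 -0.0354  0.2412] [ -37.1427   19.9647  117.961    68.8201   75.2118 -136.5871] 0.5499020848303776
(array([-0.06, -0.25,  0.32]), array([   2.1, -155.6,   47.9]))
(array([0., 0., 0.]), array([  0. ,  15. , 105.5]))
```

Run:
```python
from h import *
R=Rtool(PY,25);G=pal(-.045,-.094,.049);P=G-.075*R[:,2];print(P,inc(P,R))
```

```text
[ 0.5397 -0.0011  0.0807] (array([-0.06, -0.25,  0.32]), array([   1.7, -128.7,  103.8]))
```

>>> {"fn": "send_rows", "kwargs": {
  "increments": [
    [[0, 0, 0], [0, -26, 20], 0.55],
    [[0, 0, 0], [1, -52, 42], 0.55],
    [[0, 0, 0], [1, -78, 62], 0.55],
    [[0, -0.2, 0.3], [2, -104, 83], 0.55],
    [[0, -0.2, 0.3], [2, -129, 104], 0.55],
    [[0, -0.2, 0.3], [2, -129, 104], 0.55]
  ]
}}

```text
clock: 3.87
eef_pos: [0.565, -0.0094, 0.1226]
ee_rot: [[-0.856, 0.264, 0.445], [0.516, 0.372, 0.772], [0.039, 0.89, -0.454]]
wrist_force: [0.0, 0.1, 0.4]
finger_gap: 0.552
grasp_force: 0.0
```

Run:
```python
from h import *
s=env.get_state();print(s["clock"],s["eef_pos"],s["qpos"],s["finger_gap"])
R=Rtool(PY,25);G=pal(-.045,-.094,.049);P=G-.075*R[:,2];print(inc(P,R),inc(G,R))
im=snap("top","pics/t2.png"); im2=snap("scene","pics/s2.png")
a=cv2.resize(im[165:265,190:290],None,fx=4,fy=4,interpolation=cv2.INTER_CUBIC)
d=cv2.resize(im2[210:310,200:300],None,fx=4,fy=4,interpolation=cv2.INTER_CUBIC)
cv2.imwrite("pics/c2.png",np.hstack([a,d])[:,:,::-1])
```

```text
3.8667 [ 0.565  -0.0094  0.1226] [ -30.9541   32.4747  119.0893   75.5074   66.9121 -146.3434] 0.5521046006758048
(array([-2.07, -1.65, -1.66]), array([ 24.4, -40.9,  14.2])) (array([-2.07, -1.65, -1.66]), array([ 22.2, -38.1,  89.2]))
```

View pics/c2.png

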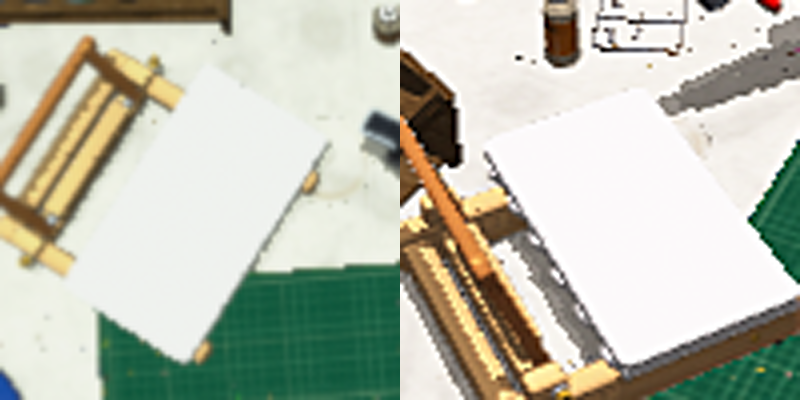

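The finger is at about (380,140) in the left crop, short of the palette corner at (328,145), and the palette has not moved. Joint 6 is at its limit, so I'll use a steeper approach with a small yaw.

```bash
cat >> h.py <<'E'
RG=Rtool(PY-np.radians(8),37); G=pal(-.0405,-.097,.0457)
E
python3 - <<'E'
from h import *
P=G-.075*RG[:,2];print(P,inc(P,RG))
E
```

```text
[0.5421 0.0129 0.0908] (array([ 9.82, -8.6 ,  2.75]), array([ 29.2, -26.1,  22.3]))
```

>>> {"fn": "send_rows", "kwargs": {
  "increments": [
    [[5, -4.3, 1.4], [0, 0, 0], 0.55],
    [[9.8, -8.6, 2.7], [0, 0, 0], 0.55],
    [[9.8, -8.6, 2.7], [10, -9, 7], 0.55],
    [[9.8, -8.6, 2.7], [20, -18, 15], 0.55],
    [[9.8, -8.6, 2.7], [29, -26, 22], 0.55],
    [[9.8, -8.6, 2.7], [29, -26, 22], 0.55]
  ]
}}

```text
clock: 4.47
eef_pos: [0.543, 0.0119, 0.0974]
ee_rot: [[-0.768, 0.393, 0.505], [0.64, 0.461, 0.614], [0.009, 0.795, -0.606]]
wrist_force: [0.2, 0.3, 0.6]
finger_gap: 0.548
grasp_force: 0.0
```

Run:
```python
from h import *
s=env.get_state();print(s["clock"],s["eef_pos"],s["qpos"])
P=G-.075*RG[:,2];print(inc(P,RG),inc(G,RG))
```

```text
4.4667 [0.543  0.0119 0.0974] [ -25.7512   26.8793  127.2804   83.0011   51.129  -146.4205]
(array([-0.31, -0.31, -0.39]), array([ 1.3, -5.1,  4.2])) (array([-0.31, -0.31, -0.39]), array([ 0.9, -4.7, 79.1]))
```

>>> {"fn": "send_rows", "kwargs": {
  "increments": [
    [[0, 0, 0], [1, -5, 10], 0.55],
    [[-0.3, -0.3, -0.4], [1, -5, 25], 0.55],
    [[-0.3, -0.3, -0.4], [1, -5, 40], 0.55],
    [[-0.3, -0.3, -0.4], [1, -5, 40], 0.55]
  ]
}}

```text
clock: 4.8
eef_pos: [0.5706, 0.0316, 0.0812]
ee_rot: [[-0.77, 0.399, 0.498], [0.638, 0.465, 0.614], [0.013, 0.79, -0.613]]
wrist_force: [0.2, 0.5, -0.0]
finger_gap: 0.553
grasp_force: 0.0
```

Run:
```python
from h import *
s=env.get_state();print(s["clock"],s["eef_pos"],s["qpos"])
print(inc(G,RG))
q=np.radians(s["qpos"])
M=Ro.from_euler("ZYZYZ",[q[0],q[1]+q[2],q[3],q[4],q[5]]).as_matrix();print(M.T@s["ee_rot"])
```

```text
4.8 [0.5706 0.0316 0.0812] [ -21.7966   29.4956  125.2317   86.2662   49.1457 -146.458 ]
(array([-0.78, -0.6 , -0.47]), array([  9.4, -11.3,  43.4]))Traceback (most recent call last):
  File "<stdin>", line 5, in <module>
  File "scipy/spatial/transform/_rotation.pyx", line 1413, in scipy.spatial.transform._rotation.Rotation.from_euler
ValueError: Expected axis specification to be a non-empty string of upto 3 characters, got ZYZYZ
```

```bash
cat > kin.py <<'E'
import numpy as np
from scipy.spatial.transform import Rotation as Ro
from scipy.optimize import least_squares
rz=lambda a:Ro.from_euler("z",a,degrees=True); ry=lambda a:Ro.from_euler("y",a,degrees=True)
D=[([70.989,18.312,89.639,0,72.044,-1.146],[.1764,.5473,.2454]),([35.2209,5.1606,106.8726,-.0019,67.91,-22.9474],[.3452,.2577,.2456]),
([-28.1399,11.5154,112.0451,48.3344,63.5463,-111.2165],[.511,-.0295,.2428]),([-37.1427,19.9647,117.961,68.8201,75.2118,-136.5871],[.5201,-.0354,.2412]),
([-30.9541,32.4747,119.0893,75.5074,66.9121,-146.3434],[.565,-.0094,.1226]),([-25.7512,26.8793,127.2804,83.0011,51.129,-146.4205],[.543,.0119,.0974]),([-21.7966,29.4956,125.2317,86.2662,49.1457,-146.458],[.5706,.0316,.0812])]
def fk(q,k):
    h,a1,l2,l3,o3,d6=k
    A=rz(q[0]);B=A*ry(q[1]);C=A*ry(q[1]+q[2]);E=C*rz(q[3])*ry(q[4])*rz(q[5])
    p=np.array([0,0,h])+A.apply([a1,0,0])+B.apply([0,0,l2])+C.apply([o3,0,l3])+E.apply([0,0,d6])
    return p,E.as_matrix()
f=least_squares(lambda k:np.concatenate([fk(q,k)[0]-p for q,p in D]),[.3,.05,.4,.4,0,.2])
k=f.x
lo=np.array([-177.97,-48.28,12.27,-77.06,2.81,-146.56]);hi=np.array([177.97,115.42,149.76,257.06,150.46,146.56])
def ik(p,R,q0,C=None,free=False):
    def e(q):
        P,E=fk(q,k); return np.r_[(P-p)*10,(Ro.from_matrix((E@C0).T@R)).as_rotvec()]
    s=least_squares(e,np.clip(q0,lo+.1,hi-.1),bounds=((lo,hi) if not free else (-np.inf,np.inf))); return s.x,np.abs(s.fun).max()
C0=np.array([[0,-1,0],[1,0,0],[0,0,1.]])
E
python3 - <<'E'
from kin import *; import kin
from h import *
print(k,np.abs(f.fun).max())
s=env.get_state();p,E=fk(s["qpos"],k);C=E.T@np.array(s["ee_rot"]);print(C,p,s["eef_pos"])
kin.C0=C
q=np.array(s["qpos"])
for phi in(25,37,45):
  for dy in(8,20,30): print(phi,dy,*ik(G,Rtool(PY-np.radians(dy),phi),q,free=True))
F=lambda R:R@np.diag([-1,-1,1])
q1=q.copy();q1[5]+=180
print("flip",*ik(G,F(Rtool(PY,25)),q1,free=True))
q2=q.copy();q2[3]-=180;q2[4]*=-1;q2[5]+=180
st=np.load("stand.npy")
fin=np.r_[st[:2],0]+fr(st[2])@[.033,-.1,.145]
for ph in(70,90,100,110):print(ph,*ik(fin,Rtool(st[2],ph),q,free=True))
E
```

```text
[ 0.1507 -0.009   0.5954  0.4255  0.0232  0.318 ] 0.011139832164719837
[[ 0. -1. -0.]
 [ 1.  0. -0.]
 [ 0. -0.  1.]] [0.5714 0.03   0.0795] [0.5706 0.0316 0.0812]
25 8 [ -22.301    40.5339  129.6163  102.8192   62.4137 -169.3945] 1.5158807542547947e-09
25 20 [ -18.6082   40.0978  136.9262  122.0096   63.3956 -177.2157] 4.45047776409524e-08
25 30 [ -13.2915   40.3993  142.0675  139.263    66.8591 -181.776 ] 1.0127454430630678e-11
37 8 [ -18.0402   33.6505  127.0851   96.2564   48.2466 -155.754 ] 7.164443066587367e-09
37 20 [ -14.4314   32.1924  133.1787  116.5729   45.1858 -163.5707] 1.061732646245872e-10
37 30 [  -9.699    31.4146  137.3121  135.601    44.4837 -170.139 ] 1.3734430259759733e-11
45 8 [ -14.6052   30.2075  124.5514   87.4083   39.8167 -142.9548] 7.723371941992241e-09
45 20 [ -11.2109   28.4715  129.6951  107.0243   34.1478 -149.8072] 1.6435464100794661e-12
45 30 [  -7.0405   27.3978  133.1006  127.117    30.7498 -157.8852] 8.00609578632816e-13
flip [-23.4548  41.3036 124.334   91.4726  63.7585  15.879 ] 5.0398157869224747e-11
70 [  9.9124  26.598   94.4506  20.1156  46.8638 -59.4831] 3.441691376337985e-14
90 [ 16.5665  32.1797  81.4343  -0.      66.386  -40.5498] 1.6781967482337734e-09
100 [ 19.3791  36.1508  74.7337  -6.2588  77.1285 -35.9139] 1.1934897514720433e-14
110 [ 21.8037  40.6674  68.0551 -11.4105  87.8621 -33.2182] 2.7346838127328965e-08
```

>>> {"fn": "send_rows", "kwargs": {
  "increments": [
    [[0, 0, 0], [0, 0, -35], 0.55],
    [[0, 0, 7], [0, 0, -70], 0.55],
    [[0, 0, 14], [0, 0, -70], 0.55],
    [[0, 0, 21], [0, 0, -70], 0.55],
    [[0, 0, 28], [0, 0, -70], 0.55],
    [[0, 0, 35], [0, 0, -70], 0.55],
    [[0, 0, 42], [0, 0, -70], 0.55],
    [[0, 0, 49], [0, 0, -70], 0.55]
  ]
}}

```text
clock: 5.47
eef_pos: [0.534, -0.0125, 0.1246]
ee_rot: [[-0.198, 0.844, 0.499], [0.769, -0.182, 0.613], [0.608, 0.505, -0.613]]
wrist_force: [0.3, 0.4, 0.4]
finger_gap: 0.551
grasp_force: 0.0
```

>>> {"fn": "send_rows", "kwargs": {
  "increments": [
    [[0, 0, 7], [0, 0, 0], 0.55],
    [[0, 0, 14], [0, 0, 0], 0.55],
    [[0, 0, 21], [0, 0, 0], 0.55],
    [[0, 0, 28], [0, 0, 0], 0.55],
    [[0, 0, 35], [0, 0, 0], 0.55],
    [[0, 0, 42], [0, 0, 0], 0.55],
    [[0, 0, 49], [0, 0, 0], 0.55],
    [[0, 0, 56], [0, 0, 0], 0.55]
  ]
}}

```text
clock: 6.13
eef_pos: [0.534, -0.0125, 0.1245]
ee_rot: [[0.589, 0.636, 0.499], [0.279, -0.739, 0.613], [0.758, -0.222, -0.613]]
wrist_force: [0.5, 1.0, -0.1]
finger_gap: 0.556
grasp_force: 0.0
```

>>> {"fn": "send_rows", "kwargs": {
  "increments": [
    [[0, 0, 7], [0, 0, 0], 0.55],
    [[0, 0, 14], [0, 0, 0], 0.55],
    [[0, 0, 21], [0, 0, 0], 0.55],
    [[0, 0, 28], [0, 0, 0], 0.55],
    [[0, 0, 35], [0, 0, 0], 0.55],
    [[0, 0, 42], [0, 0, 0], 0.55],
    [[0, 0, 49], [0, 0, 0], 0.55],
    [[0, 0, 56], [0, 0, 0], 0.55]
  ]
}}

```text
clock: 6.8
eef_pos: [0.534, -0.0125, 0.1245]
ee_rot: [[0.857, -0.133, 0.499], [-0.457, -0.645, 0.613], [0.24, -0.753, -0.613]]
wrist_force: [0.3, -0.5, 0.3]
finger_gap: 0.549
grasp_force: 0.0
```

```bash
cat >> h.py <<'E'
FL=np.diag([-1.,-1,1])
RG=Rtool(PY+np.radians(6),28)@FL; G=pal(-.043,-.095,.048)
E
python3 - <<'E'
from h import *; from kin import ik
s=env.get_state();print(s["clock"],s["eef_pos"],s["qpos"])
P=G-.075*RG[:,2];print(inc(P,RG),inc(G,RG,P,RG))
print(ik(P,RG,s["qpos"]),ik(G,RG,s["qpos"]))
E
```

```text
6.8 [ 0.534  -0.0125  0.1245] [-29.0235  23.7612 125.3762  75.8939  53.3116  21.3424]
(array([11.38, -9.56, 10.35]), array([-2.3, 22.2, 39.2])) (array([0., 0., 0.]), array([-0.,  0., 75.]))
(array([-30.8331,  36.3403, 119.5536,  73.411 ,  66.6042,  26.3159]), np.float64(5.728750807065808e-13)) (array([-23.1755,  40.1211, 120.3474,  82.3532,  62.8624,  22.0417]), np.float64(7.839505842710512e-10))
```

>>> {"fn": "send_rows", "kwargs": {
  "increments": [
    [[4, -3.2, 3.4], [0, 0, 0], 0.55],
    [[8, -6.4, 6.9], [0, 0, 0], 0.55],
    [[11.4, -9.6, 10.3], [0, 5, 5], 0.55],
    [[11.4, -9.6, 10.3], [-1, 10, 18], 0.55],
    [[11.4, -9.6, 10.3], [-2, 22, 39], 0.55],
    [[11.4, -9.6, 10.3], [-2, 22, 39], 0.55],
    [[11.4, -9.6, 10.3], [-2, 22, 39], 0.55]
  ]
}}

```text
clock: 7.38
eef_pos: [0.5479, -0.0004, 0.0826]
ee_rot: [[0.903, -0.2, 0.381], [-0.43, -0.426, 0.796], [0.002, -0.882, -0.47]]
wrist_force: [0.3, 0.0, -0.2]
finger_gap: 0.55
grasp_force: 0.0
```

Run:
```python
from h import *
s=env.get_state();print(s["clock"],s["eef_pos"],s["qpos"]);print(inc(G,RG))
im=snap("top","pics/t3.png"); im2=snap("scene","pics/s3.png")
a=cv2.resize(im[165:265,190:290],None,fx=4,fy=4,interpolation=cv2.INTER_CUBIC)
d=cv2.resize(im2[200:300,220:320],None,fx=4,fy=4,interpolation=cv2.INTER_CUBIC)
cv2.imwrite("pics/c3.png",np.hstack([a,d])[:,:,::-1])
```

```text
7.3833 [ 0.5479 -0.0004  0.0826] [-30.6477  36.2767 119.9148  73.421   66.5047  25.8491]
(array([0.06, 0.25, 0.29]), array([ 1.5, -0.2, 73.9]))
```

View pics/c3.png

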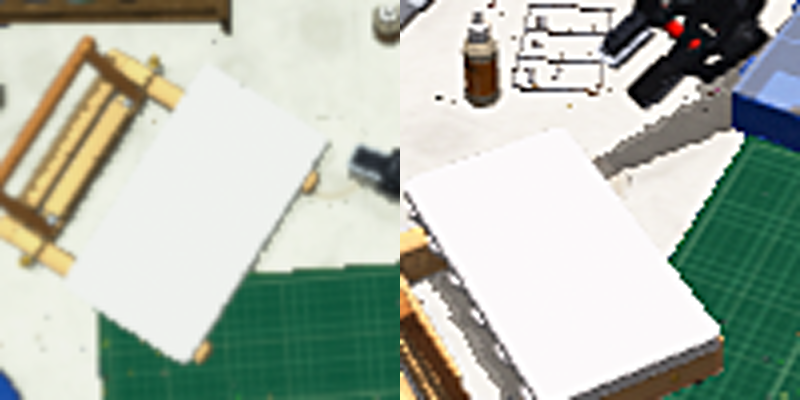

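Fingertips show at (355,160) in the left crop, in line with the overhanging palette corner at (328,145) and clear of the runner end at (310,183). I'm entering with a small outward bias.

>>> {"fn": "send_rows", "kwargs": {
  "increments": [
    [[0, 0.2, 0.3], [4, 0, 15], 0.55],
    [[0, 0.2, 0.3], [4, 0, 30], 0.55],
    [[0, 0.2, 0.3], [4, 0, 45], 0.55],
    [[0, 0.2, 0.3], [4, 0, 55], 0.55],
    [[0, 0.2, 0.3], [4, 0, 65], 0.55],
    [[0, 0.2, 0.3], [4, 0, 74], 0.55],
    [[0, 0.2, 0.3], [4, 0, 74], 0.55]
  ]
}}

```text
clock: 8.07
eef_pos: [0.5802, 0.0572, 0.0482]
ee_rot: [[0.901, -0.204, 0.384], [-0.435, -0.424, 0.795], [0.001, -0.883, -0.47]]
wrist_force: [0.4, 0.5, 0.3]
finger_gap: 0.546
grasp_force: 0.0
```

Run:
```python
from h import *
s=env.get_state();print(s["clock"],s["eef_pos"],s["qpos"],s["wrist_force"]);print(inc(G,RG))
R=np.array(s["ee_rot"])
# lift: +up 50, forward 11 (along palette x)
for dz,dx in((.02,0.001),(.056,.011)): print(R.T@(fr(PY)@[dx,0,dz])*1000)
im=snap("top","pics/t4.png"); im2=snap("scene","pics/s4.png")
a=cv2.resize(im[165:265,190:290],None,fx=4,fy=4,interpolation=cv2.INTER_CUBIC)
d=cv2.resize(im2[200:300,220:320],None,fx=4,fy=4,interpolation=cv2.INTER_CUBIC)
cv2.imwrite("pics/c4.png",np.hstack([a,d])[:,:,::-1])
```

```text
8.0667 [0.5802 0.0572 0.0482] [-23.0498  40.1891 120.1213  82.3345  62.8152  22.1805] [0.3793 0.4712 0.3405]
(array([0.04, 0.03, 0.07]), array([-2.8,  0.5, -0.4]))
[  0.121  -18.1194  -8.5248]
[  1.2047 -54.5672 -16.6724]
```

View pics/c4.png

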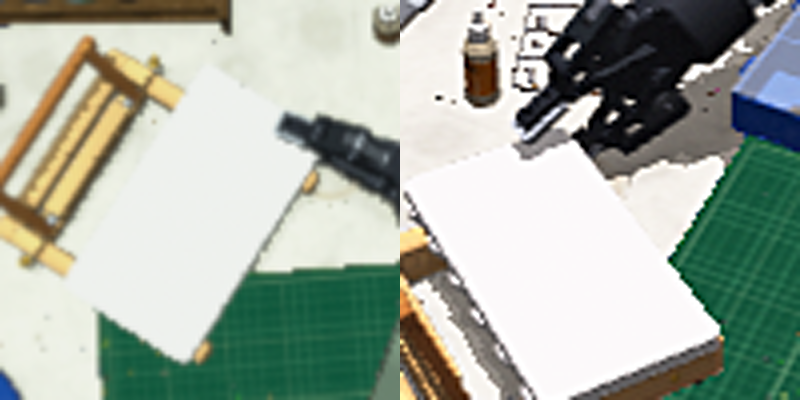

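Run:
```python
from h import *
s=env.get_state();R=np.array(s["ee_rot"]);p=np.array(s["eef_pos"])
for y in(-.0235,-.038):
  for z in (.014,.005): print(y,z,p+R@[0,y,z],(proj("top",p+R@[0,y,z])-[190,165])*4,(proj("scene",p+R@[0,y,z])-[220,200])*4)
for u,v in((-.06,-.106),(.06,-.106),(-.06,.106),(.06,.106)):print((proj("top",pal(u,v,.052))-[190,165])*4,(proj("scene",pal(u,v,.052))-[220,200])*4)
im=cv2.imread("pics/top0.png")[:,:,:];b=(im.min(2)>225).astype(np.uint8)
```

```text
-0.0235 0.014 [0.5904 0.0772 0.0627] [[278.7566 119.4707]] [[116.6373 140.7954]]
-0.0235 0.005 [0.5869 0.0701 0.0669] [[287.6168 122.7804]] [[126.6349 131.3654]]
-0.038 0.014 [0.5934 0.0834 0.0755] [[270.0645 112.9489]] [[106.9666 130.1146]]
-0.038 0.005 [0.5899 0.0762 0.0797] [[278.9678 116.2636]] [[117.0694 120.6009]]
[[329.5816 136.9956]] [[164.4464 124.4563]]
[[201.0951  60.0203]] [[ -0.3247 183.7131]]
[[187.7677 366.5862]] [[329.4503 331.6224]]
[[ 58.63   286.6868]] [[148.1278 409.104 ]]
```

Both the upper finger at (285,118) and the palette's end edge through (290,120) show the pad is only about half over the palette. I'm nudging it inward while watching the force.

>>> {"fn": "send_rows", "kwargs": {
  "increments": [
    [[0, 0, 0], [-2, 0, 0], 0.55],
    [[0, 0, 0], [-3.5, 0, 0], 0.55],
    [[0, 0, 0], [-3.5, 0, 0], 0.55]
  ]
}}

```text
clock: 8.42
eef_pos: [0.5767, 0.0573, 0.0485]
ee_rot: [[0.9, -0.205, 0.385], [-0.436, -0.423, 0.794], [0.001, -0.883, -0.47]]
wrist_force: [0.2, 0.5, 0.8]
finger_gap: 0.549
grasp_force: 0.0
```

>>> {"fn": "send_rows", "kwargs": {
  "increments": [
    [[0, 0, 0], [-2, 0, 0], 0.55],
    [[0, 0, 0], [-2, 0, 0], 0.55]
  ]
}}

```text
clock: 8.58
eef_pos: [0.5749, 0.0583, 0.0484]
ee_rot: [[0.9, -0.205, 0.385], [-0.436, -0.423, 0.794], [0.001, -0.883, -0.47]]
wrist_force: [-0.7, 0.6, 0.2]
finger_gap: 0.553
grasp_force: 0.0
```

>>> {"fn": "send_rows", "kwargs": {
  "increments": [
    [[0, 0, 0], [0, -6, -3], 0.55],
    [[0, 0, 0], [0, -12, -6], 0.55],
    [[0, 0, 0], [0, -18, -8], 0.55],
    [[0, 0, 0], [0, -18, -8], 0.55]
  ]
}}

```text
clock: 8.92
eef_pos: [0.5764, 0.0596, 0.0696]
ee_rot: [[0.9, -0.202, 0.386], [-0.436, -0.424, 0.794], [0.004, -0.883, -0.47]]
wrist_force: [-0.1, -0.6, -0.4]
finger_gap: 0.554
grasp_force: 0.4
```

>>> {"fn": "send_rows", "kwargs": {
  "increments": [
    [[0, 0, 0], [0, -9, -2], 0.55],
    [[0, 0, 0], [0, -18, -4], 0.55],
    [[0, 0, 0], [0, -27, -6], 0.55],
    [[0, 0, 0], [0, -36, -8], 0.55],
    [[0, 0, 0], [0, -36, -8], 0.55]
  ]
}}

```text
clock: 9.33
eef_pos: [0.5807, 0.0691, 0.1059]
ee_rot: [[0.9, -0.201, 0.386], [-0.435, -0.424, 0.794], [0.004, -0.883, -0.469]]
wrist_force: [0.2, 1.2, -0.2]
finger_gap: 0.549
grasp_force: 0.4
```

Run:
```python
from h import *
im=snap("top","pics/t5.png"); im2=snap("scene","pics/s5.png")
a=cv2.resize(im[165:265,190:290],None,fx=4,fy=4,interpolation=cv2.INTER_CUBIC)
d=cv2.resize(im2[200:300,220:320],None,fx=4,fy=4,interpolation=cv2.INTER_CUBIC)
cv2.imwrite("pics/c5.png",np.hstack([a,d])[:,:,::-1])
```

```text
(no output)
```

View pics/c5.png

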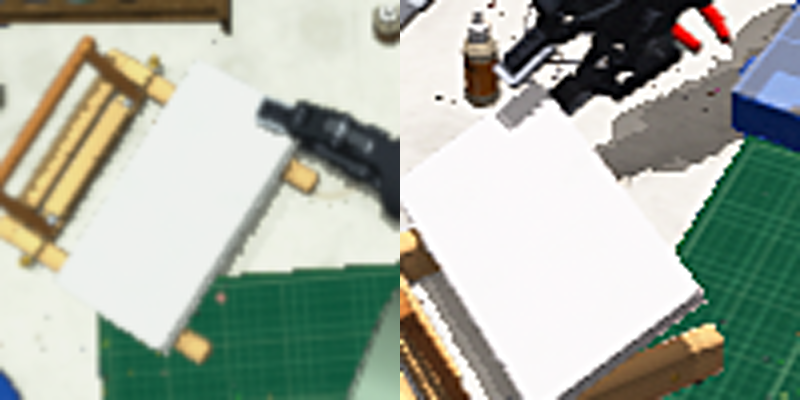

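The palette's near edge is lifted along its whole length, from (285,150) to (170,350) in the left crop, and it lies parallel to the fingers. Now I grip it.

>>> {"fn": "send_rows", "kwargs": {
  "increments": [
    [[0, 0, 0], [0, 2, 0], 0.48],
    [[0, 0, 0], [0, 5, 0], 0.41],
    [[0, 0, 0], [0, 8, 0], 0.34],
    [[0, 0, 0], [0, 11, 0], 0.28],
    [[0, 0, 0], [0, 13, 0], 0.22],
    [[0, 0, 0], [0, 14, 0], 0.15],
    [[0, 0, 0], [0, 14, 0], 0.1],
    [[0, 0, 0], [0, 14, 0], 0.1]
  ],
  "grip_force": 50
}}

```text
clock: 10.1
eef_pos: [0.5774, 0.0628, 0.0916]
ee_rot: [[0.9, -0.204, 0.386], [-0.436, -0.422, 0.795], [0.0, -0.883, -0.469]]
wrist_force: [0.4, 0.7, 1.2]
finger_gap: 0.18
grasp_force: 48.2
```

>>> {"fn": "send_rows", "kwargs": {
  "increments": [
    [[0, 0, 0], [0, 0, 0], 0.05],
    [[0, 0, 0], [0, 0, 0], 0.05],
    [[0, 0, 0], [0, -5, 0], 0.05],
    [[0, 0, 0], [0, -10, 0], 0.05],
    [[0, 0, 0], [0, -10, 0], 0.05]
  ],
  "grip_force": 70
}}

```text
clock: 10.52
eef_pos: [0.5795, 0.0671, 0.1006]
ee_rot: [[0.9, -0.202, 0.385], [-0.435, -0.425, 0.794], [0.003, -0.882, -0.471]]
wrist_force: [0.8, -0.1, -0.6]
finger_gap: 0.173
grasp_force: 67.7
```

Run:
```python
from h import *
print(env.get_state())
im=snap("top","pics/t6.png"); im2=snap("scene","pics/s6.png")
a=cv2.resize(im[165:265,190:290],None,fx=4,fy=4,interpolation=cv2.INTER_CUBIC)
d=cv2.resize(im2[200:300,220:320],None,fx=4,fy=4,interpolation=cv2.INTER_CUBIC)
cv2.imwrite("pics/c6.png",np.hstack([a,d])[:,:,::-1])
```

```text
{'clock': 10.5167, 'qpos': array([-22.0058,  34.2539, 119.6311,  80.0879,  63.3135,  29.2346]), 'qvel': array([-0.2788,  0.5415,  0.3602,  0.164 , -0.0401, -0.7007]), 'effort': array([ -0.0171, -42.6062,  -9.8666,   1.4808,   3.3626,  -0.0174]), 'eef_pos': array([0.5795, 0.0671, 0.1006]), 'ee_rot': array([[ 0.9005, -0.2023,  0.385 ],
       [-0.4349, -0.4253,  0.7937],
       [ 0.0032, -0.8821, -0.471 ]]), 'wrist_force': array([ 0.7914, -0.0949, -0.6377]), 'torque': array([-0.3369,  0.1969, -0.1724]), 'grasp_force': 67.69385984167457, 'finger_gap': 0.17308134373744932}
```

View pics/c6.png

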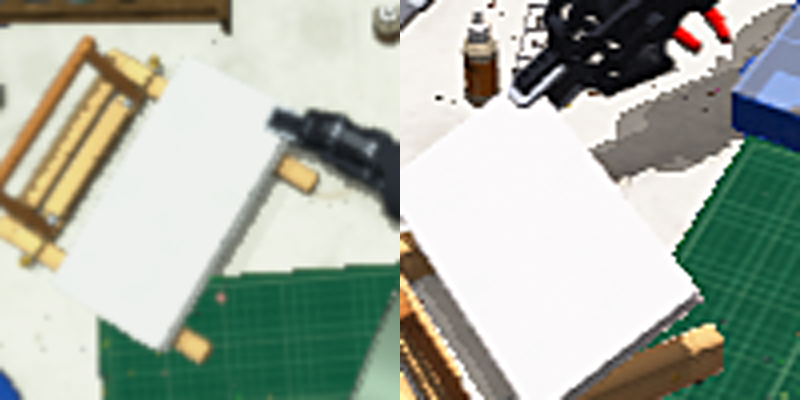

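The palette is gripped flat in the jaws at (275,118), with its far edge running (185,57) to (50,285), still short of the stop. I've used all my pictures, so I'll work by numbers from here: fit the held palette and the rest angle.

```bash
cat > fit.py <<'E'
from h import *
from scipy.optimize import minimize
S=np.load("stand.npy");SF=fr(S[2])
def w2s(P): return (np.atleast_2d(P)-np.r_[S[:2],0])@SF
def held(s,q,back):
    """palette corners (far-,far+,near+,near-) in world; q=(a,b,ang): palette centre in the tool x,z (m), in-plane angle; back face sign along tool y"""
    R=np.array(s["ee_rot"]);p=np.array(s["eef_pos"]);c,sn=np.cos(q[2]),np.sin(q[2])
    u=np.array([sn,0,c]);v=np.array([-c,0,sn])
    out=[]
    for y in(-.008,.008):
        for du,dv in((.0605,-.106),(.0605,.106),(-.0605,.106),(-.0605,-.106)):
            out.append(p+R@(np.array([q[0],y,q[1]])+u*du+v*dv))
    return np.array(out)   # first 4: back face
def fitheld(s,ms):
    def cost(q):
        t=0
        for n,m in ms.items():
            h=cv2.convexHull((proj(n,held(s,q,1))*16).astype(np.int32))
            z=np.zeros(m.shape,np.uint8);cv2.fillConvexPoly(z,h,255,cv2.LINE_AA,4)
            t+=np.abs(z/255.-m).sum()/m.sum()
        return t
    best=min((minimize(cost,[a,b,g],method="Nelder-Mead",options=dict(initial_simplex=np.array([[a,b,g],[a+.01,b,g],[a,b+.01,g],[a,b,g+.08]]),maxiter=150)) for a,b,g in((-.095,.05,-.1),(-.09,.045,0),(-.085,.06,-.15))),key=lambda r:r.fun)
    return best.x,best.fun
E
python3 - <<'E'
from fit import *
s=env.get_state()
T0={}
for n in("top","scene"):
    for r in env.pinpoint(n,"rest_bar")[:1]:
        px=np.array(r["location"])*[560,420]
        e=[]
        for b in range(14,32):
            t=np.radians(b);L=[.006-.005*np.cos(t)+.099*np.sin(t),0,.042+.005*np.sin(t)+.099*np.cos(t)]
            e.append(proj(n,np.r_[S[:2],0]+SF@L)[0]-px)
        e=np.array(e);i=np.argmin((e**2).sum(1));print(n,14+i,e[i],r["p"],px)
ms={}
for n in("top","scene"):
    r=env.trace(n,"palette")[0];ms[n]=r["mask"].astype(float);print(n,r["p"],r["mask"].sum())
q,f=fitheld(s,ms);print(q,f);np.save("q.npy",q)
print(w2s(held(s,q,1))*1000)
for n in ms:
    print(n,fitheld(s,{n:ms[n]}))
E
```

```text
top 18 [-0.2702  0.8365] 0.82 [201.32  195.216]
scene 21 [-0.3941 -1.1782] 0.72 [210.896 259.602]
top 0.63 2342
scene 0.69 3602
[-0.0864  0.067   0.1   ] 0.18484606855154276
[[ -10.5437 -114.3682   52.4175]
 [ -17.9514   97.2461   41.9992]
 [-124.8667   96.2925   98.6489]
 [-117.4591 -115.3218  109.0672]
 [ -18.0148 -115.3247   38.3012]
 [ -25.4224   96.2896   27.8829]
 [-132.3378   95.3359   84.5327]
 [-124.9301 -116.2783   94.9509]]
top (array([-0.0894,  0.0685,  0.1059]), np.float64(0.07357880812444534))
scene (array([-0.0813,  0.0647,  0.0909]), np.float64(0.06774994284221185))
```

```bash
cat >> fit.py <<'E'
def LT(q):
    c,sn=np.cos(q[2]),np.sin(q[2]); A=np.c_[[sn,0,c],[-c,0,sn],[0,-1,0]]
    if len(q)>3: A=Ro.from_rotvec([q[3],0,q[4]]).as_matrix()@A
    return A,np.array([q[0],0,q[1]])
def target(q,lam,foot,yaw=0.,ro=0.):
    A,o=LT(q);l=np.radians(lam)
    M=SF@fr(np.radians(yaw))@np.c_[[-np.sin(l),0,-np.cos(l)],[0,1,0],[np.cos(l),0,-np.sin(l)]]
    R=M@A.T; P=np.r_[S[:2],0]+SF@np.array(foot)
    return P-R@(o+A@[.0605,0,.008]),R
def pose(s,q):
    A,o=LT(q);R=np.array(s["ee_rot"]);f=np.array(s["eef_pos"])+R@(o+A@[.0605,0,.008]);M=SF.T@R@A
    return w2s(f)[0]*1000,np.degrees(np.arctan2(-M[0,0],-M[2,0])),M[:,1]
E
python3 - <<'E'
from fit import *; from kin import ik
q=np.load("q.npy");s=env.get_state();print(pose(s,q))
qq=s["qpos"]
for lam,x,z in((-62,-.03,.07),(-40,-.035,.07),(-20,-.035,.06),(0,-.03,.05),(10,-.02,.045),(15,-.008,.037),(20,-.008,.037)):
    p,R=target(q,lam,[x,-.010,z]);r,e=ik(p,R,qq);qq=r;print(lam,p,r,round(e,4))
p,R=target(q,-62,[-.03,-.01,.07]);print(inc(p,R));p2,R2=target(q,-20,[-.035,-.01,.06]);print(inc(p2,R2,p,R))
E
```

```text
(array([-14.3347,  -8.6316,  47.0605]), np.float64(-62.10208678592629), array([-0.0343,  0.9983, -0.0479]))
-62 [0.5693 0.0509 0.1186] [-24.3311  32.292  119.8238  77.8497  64.6703  34.1759] 0.0
-40 [0.5807 0.0686 0.1557] [-13.5054  21.9441 110.6356  52.8985  52.9405  71.9123] 0.0
-20 [0.5993 0.0974 0.1687] [ -1.0786  21.9224  98.769   24.3361  56.047  107.6356] 0.0
0 [0.6238 0.1353 0.1685] [ 10.2848  28.8537  84.0997   4.1354  71.2773 131.6959] 0.0
10 [0.6405 0.161  0.1631] [ 15.2454  34.6793  75.0766  -2.3749  81.5227 139.2129] 0.0
15 [0.6525 0.1797 0.1536] [ 17.7224  38.6998  69.6871  -4.9575  86.894  142.2943] 0.0
20 [0.658  0.1882 0.1511] [ 19.4018  41.8056  65.1275  -7.4308  92.501  144.2449] 0.0
(array([0.22, 0.45, 3.34]), array([ -2.2,  -7.7, -25.2]))
(array([-41.79,  -0.  ,   4.19]), array([  2.5, -70.2,  25.2]))
```

>>> {"fn": "send_rows", "kwargs": {
  "increments": [
    [[0, 0, 1], [0, -8, -8], 0.05],
    [[0, 0.5, 2], [-1, -8, -16], 0.05],
    [[0, 0.5, 3.3], [-2, -8, -25], 0.05],
    [[0, 0.5, 3.3], [-2, -8, -25], 0.05]
  ]
}}

```text
clock: 11.15
eef_pos: [0.569, 0.0502, 0.1189]
ee_rot: [[0.883, -0.256, 0.394], [-0.468, -0.399, 0.789], [-0.045, -0.881, -0.471]]
wrist_force: [0.3, -0.7, -2.7]
finger_gap: 0.17
grasp_force: 68.6
```

>>> {"fn": "send_rows", "kwargs": {
  "increments": [
    [[-6, 0, 0.6], [0, -10, 4], 0.05],
    [[-12, 0, 1.2], [1, -20, 7], 0.05],
    [[-18, 0, 1.8], [1, -30, 11], 0.05],
    [[-24, 0, 2.4], [1, -40, 14], 0.05],
    [[-30, 0, 3], [2, -50, 18], 0.05],
    [[-36, 0, 3.6], [2, -60, 22], 0.05],
    [[-42, 0, 4.2], [2, -70, 25], 0.05],
    [[-42, 0, 4.2], [2, -70, 25], 0.05]
  ]
}}

```text
clock: 11.82
eef_pos: [0.6016, 0.1004, 0.1716]
ee_rot: [[0.856, -0.507, 0.102], [-0.51, -0.794, 0.331], [-0.087, -0.335, -0.938]]
wrist_force: [1.0, 0.8, -1.8]
finger_gap: 0.169
grasp_force: 68.4
```

```bash
cat > refit.py <<'E'
from fit import *
from scipy.spatial import ConvexHull
def box(s,q):
    A,o=LT(q);R=np.array(s["ee_rot"]);p=np.array(s["eef_pos"])
    return np.array([p+R@(o+A@[a,b,c]) for a in(-.0605,.0605) for b in(-.106,.106) for c in(-.008,.008)])
def run(s,ms,q0):
    def cost(q):
        t=0
        for n,m in ms.items():
            h=cv2.convexHull((proj(n,box(s,q))*16).astype(np.int32)); z=np.zeros(m.shape,np.uint8)
            cv2.fillConvexPoly(z,h,255,cv2.LINE_AA,4); t+=np.abs(z/255.-m).sum()/m.sum()
        return t+ (q[3]/.15)**2*.01+(q[4]/.15)**2*.01
    q0=np.array(q0);sx=np.vstack([q0,q0+np.diag([.01,.01,.06,.06,.06])])
    r=minimize(cost,q0,method="Nelder-Mead",options=dict(initial_simplex=sx,maxiter=400));return r.x,r.fun
E
python3 - <<'E'
from refit import *
s=env.get_state();print(s["clock"],s["eef_pos"],s["finger_gap"],s["wrist_force"],s["qpos"])
env.get_image("top");env.get_image("scene");ms={}
for n in("top","scene"):
    r=env.trace(n,"palette");print(n,[(a["p"],a["mask"].sum()) for a in r])
    if r: ms[n]=r[0]["mask"].astype(float)
q=np.r_[np.load("q.npy"),0,0]
print("old",pose(s,q))
for k in([*ms],)+tuple([n] for n in ms):
    Q,f=run(s,{n:ms[n] for n in k},q);print(k,Q,f,pose(s,Q)); 
    if len(k)==2: np.save("q5.npy",Q)
E
```

```text
11.8167 [0.6016 0.1004 0.1716] 0.16881063377626496 [ 1.0343  0.8356 -1.7874] [ -1.1861  22.1022  98.1033  23.5874  56.3412 107.8394]
top [(0.67, np.int64(771))]
scene [(0.92, np.int64(2776))]
old (array([-32.336 , -10.9001,  61.9101]), np.float64(-19.598000636418604), array([-0.0032,  1.    , -0.0074]))
['top', 'scene'] [-0.0845  0.0679  0.1049 -0.0379  0.0101] 0.2583333121220282 (array([-34.0737, -13.1322,  59.8182]), np.float64(-17.378352458436233), array([ 0.0042,  0.9999, -0.0101]))
['top'] [-0.0863  0.0737  0.1497 -0.0377 -0.0043] 0.1705995201842328 (array([-32.1224, -13.3444,  54.7272]), np.float64(-17.51188742956771), array([ 0.0041,  0.9983, -0.0573]))
['scene'] [-0.0839  0.0668  0.0806 -0.0339  0.0248] 0.06570481258165789 (array([-34.2764, -12.4766,  60.9028]), np.float64(-17.538498392589783), array([0.0111, 0.9998, 0.0179]))
```

Run:
```python
from fit import *; from kin import ik
q=np.load("q5.npy");s=env.get_state();qq=s["qpos"]
p0,R0=None,None
for lam,x,z in((0,-.030,.055),(13,-.022,.046)):
    p,R=target(q,lam,[x,-.014,z]);r,e=ik(p,R,qq);qq=r;print(lam,r,round(e,4),inc(p,R,p0,R0));p0,R0=p,R
```

```text
0 [  9.1645  28.081   84.6581   5.9949  70.3835 129.4145] 0.0 (array([-17.25,  -0.27,   1.49]), array([  5. , -43.5,   7.8]))
13 [ 15.3784  35.3925  73.7115  -2.6557  82.9837 139.0854] 0.0 (array([-12.93,  -0.08,   1.36]), array([  1.4, -34.7,  11.1]))
```

>>> {"fn": "send_rows", "kwargs": {
  "increments": [
    [[-5, 0, 0.5], [1, -13, 2], 0.05],
    [[-10, 0, 1], [3, -26, 5], 0.05],
    [[-14, -0.2, 1.3], [4, -36, 6], 0.05],
    [[-17.3, -0.3, 1.5], [5, -43, 8], 0.05],
    [[-17.3, -0.3, 1.5], [5, -43, 8], 0.05]
  ]
}}

```text
clock: 12.43
eef_pos: [0.6269, 0.1336, 0.1736]
ee_rot: [[0.841, -0.537, -0.067], [-0.531, -0.843, 0.089], [-0.104, -0.039, -0.994]]
wrist_force: [-0.3, -0.0, -1.9]
finger_gap: 0.168
grasp_force: 68.6
```

>>> {"fn": "send_rows", "kwargs": {
  "increments": [
    [[-4, 0, 0.4], [0, -11, 3], 0.05],
    [[-8, 0, 0.8], [1, -22, 7], 0.05],
    [[-12.9, 0, 1.4], [1, -35, 11], 0.05],
    [[-12.9, 0, 1.4], [1, -35, 11], 0.05],
    [[-12.9, 0, 1.4], [1, -35, 11], 0.05]
  ]
}}

```text
clock: 12.85
eef_pos: [0.6441, 0.1616, 0.1629]
ee_rot: [[0.827, -0.529, -0.191], [-0.552, -0.828, -0.1], [-0.105, 0.188, -0.977]]
wrist_force: [-0.2, -0.9, -2.1]
finger_gap: 0.17
grasp_force: 68.7
```

Run:
```python
from refit import *
s=env.get_state();print(s["clock"],s["eef_pos"],s["finger_gap"],s["wrist_force"],s["qpos"])
env.get_image("top");env.get_image("scene");ms={}
q=np.load("q5.npy");print("old",pose(s,q))
for n in("top","scene"):
    r=env.trace(n,"palette");print(n,[(a["p"],a["mask"].sum()) for a in r])
    if r: ms[n]=r[0]["mask"].astype(float)
Q,f=run(s,ms,q);print(Q,f,pose(s,Q))
Q,f=run(s,{"scene":ms["scene"]},q);print(Q,f,pose(s,Q))
for n in("top","scene"):
    r=env.pinpoint(n,"foot_edge")
    if r: px=np.array(r[0]["location"])*[560,420];print(n,"foot",px,r[0]["p"],"old pred",proj(n,np.r_[S[:2],0]+SF@(pose(s,q)[0]/1000)))
R=np.array(s["ee_rot"]);print("down10",R.T@[0,0,-10],"x10",R.T@SF[:,0]*10)
```

```text
12.85 [0.6441 0.1616 0.1629] 0.17008753673229499 [-0.2209 -0.9386 -2.1174] [ 14.389   35.424   74.0121  -2.8544  82.6887 138.2247]
old (array([-22.1889, -14.2196,  44.6433]), np.float64(13.059863797217144), array([0.0012, 1.    , 0.0009]))
top [(0.46, np.int64(18))]
scene [(0.59, np.int64(1245))]
[-0.119   0.1     0.096   0.3705 -0.0885] 29.428969556078396 (array([-2.6476, 25.1027, 19.8334]), np.float64(-10.768100056163844), array([-0.0553,  0.9984,  0.0109]))
[-0.079   0.0693  0.0264  0.0103  0.0172] 0.09488926914595443 (array([-19.563 , -14.8747,  42.6668]), np.float64(10.29335219675094), array([0.0272, 0.9967, 0.0759]))
scene foot [225.12 280.98] 0.36 old pred [[234.7129 273.5409]]
down10 [ 1.0501 -1.8804  9.7653] x10 [-0.1498 -9.8215 -1.8751]
```

>>> {"fn": "send_rows", "kwargs": {
  "increments": [
    [[0, 0, 0], [0.2, -0.4, 2], 0.05],
    [[0, 0, 0], [0.4, -0.8, 4], 0.05],
    [[0, 0, 0], [0.4, -0.8, 4], 0.05]
  ]
}}

```text
clock: 13.4
eef_pos: [0.6447, 0.1617, 0.1611]
ee_rot: [[0.827, -0.531, -0.187], [-0.553, -0.827, -0.101], [-0.101, 0.187, -0.977]]
wrist_force: [0.2, 0.4, -2.4]
finger_gap: 0.165
grasp_force: 68.7
```

>>> {"fn": "send_rows", "kwargs": {
  "increments": [
    [[0, 0, 0], [0.2, -0.4, 2], 0.05],
    [[0, 0, 0], [0.2, -0.4, 2], 0.05]
  ]
}}

```text
clock: 13.57
eef_pos: [0.6448, 0.162, 0.1589]
ee_rot: [[0.827, -0.53, -0.187], [-0.553, -0.827, -0.101], [-0.101, 0.187, -0.977]]
wrist_force: [0.3, 0.2, -1.2]
finger_gap: 0.169
grasp_force: 68.7
```

>>> {"fn": "send_rows", "kwargs": {
  "increments": [
    [[0, 0, 0], [0.2, -0.4, 2], 0.05],
    [[0, 0, 0], [0.2, -0.4, 2], 0.05]
  ]
}}

```text
clock: 13.73
eef_pos: [0.6449, 0.1621, 0.1568]
ee_rot: [[0.827, -0.53, -0.187], [-0.553, -0.827, -0.101], [-0.101, 0.187, -0.977]]
wrist_force: [-0.6, -1.0, -2.1]
finger_gap: 0.167
grasp_force: 68.7
```

>>> {"fn": "send_rows", "kwargs": {
  "increments": [
    [[0, 0, 0], [0.2, -0.4, 2], 0.05],
    [[0, 0, 0], [0.2, -0.4, 2], 0.05]
  ]
}}

```text
clock: 13.9
eef_pos: [0.6452, 0.1621, 0.1552]
ee_rot: [[0.827, -0.53, -0.186], [-0.553, -0.827, -0.101], [-0.1, 0.186, -0.977]]
wrist_force: [0.9, 0.1, -2.0]
finger_gap: 0.167
grasp_force: 68.9
```

>>> {"fn": "send_rows", "kwargs": {
  "increments": [
    [[0, 0, 0], [0.2, -0.4, 2], 0.05],
    [[0, 0, 0], [0.2, -0.4, 2], 0.05]
  ]
}}

```text
clock: 14.07
eef_pos: [0.6456, 0.1621, 0.1549]
ee_rot: [[0.827, -0.531, -0.184], [-0.553, -0.827, -0.101], [-0.099, 0.185, -0.978]]
wrist_force: [0.5, -1.9, 4.3]
finger_gap: 0.17
grasp_force: 69.5
```

>>> {"fn": "send_rows", "kwargs": {
  "increments": [
    [[0, 0, 0], [0.2, -0.4, 2], 0.05],
    [[0, 0, 0], [0.2, -0.4, 2], 0.05]
  ]
}}

```text
clock: 14.23
eef_pos: [0.6461, 0.162, 0.1547]
ee_rot: [[0.827, -0.531, -0.182], [-0.553, -0.827, -0.1], [-0.097, 0.184, -0.978]]
wrist_force: [0.1, -0.9, 12.0]
finger_gap: 0.169
grasp_force: 70.2
```

>>> {"fn": "send_rows", "kwargs": {
  "increments": [
    [[0, 0, 0], [-0.5, 0.9, -4.8], 0.05],
    [[0, 0, 0], [-0.5, 0.9, -4.8], 0.05],
    [[0, 0, 0], [-0.5, -4, -5.8], 0.05],
    [[0, 0, 0], [-0.6, -9, -6.7], 0.05],
    [[0, 0, 0], [-0.6, -9, -6.7], 0.05]
  ]
}}

```text
clock: 14.65
eef_pos: [0.651, 0.1716, 0.1552]
ee_rot: [[0.827, -0.53, -0.187], [-0.553, -0.827, -0.1], [-0.101, 0.186, -0.977]]
wrist_force: [0.0, 0.0, -1.1]
finger_gap: 0.166
grasp_force: 68.8
```

>>> {"fn": "send_rows", "kwargs": {
  "increments": [
    [[0, 0, 0], [0, -2, -0.4], 0.05],
    [[0, 0, 0], [0, -2, -0.4], 0.05]
  ]
}}

```text
clock: 14.82
eef_pos: [0.6518, 0.1726, 0.1555]
ee_rot: [[0.827, -0.53, -0.187], [-0.553, -0.827, -0.101], [-0.101, 0.187, -0.977]]
wrist_force: [0.9, 0.6, -2.9]
finger_gap: 0.168
grasp_force: 68.7
```

>>> {"fn": "send_rows", "kwargs": {
  "increments": [
    [[0, 0, 0], [0, -2, -0.4], 0.05],
    [[0, 0, 0], [0, -2, -0.4], 0.05]
  ]
}}

```text
clock: 14.98
eef_pos: [0.653, 0.1741, 0.1559]
ee_rot: [[0.827, -0.53, -0.187], [-0.553, -0.827, -0.101], [-0.101, 0.186, -0.977]]
wrist_force: [0.3, 0.2, -1.8]
finger_gap: 0.167
grasp_force: 68.7
```

Run:
```python
from refit import *
s=env.get_state();print(s["wrist_force"],np.array(s["wrist_force"])@SF,s["torque"]);q=np.load("q5.npy");print(pose(s,q))
```

```text
[ 0.2501  0.2286 -1.846 ] [ 0.3277 -0.0859 -1.846 ] [ 0.022  -0.2959  0.0029]
(array([ -6.6134, -15.3211,  37.2479]), np.float64(12.965779309259695), array([ 0.0018,  1.    , -0.0033]))
```

>>> {"fn": "send_rows", "kwargs": {
  "increments": [
    [[0, 0, 0], [0, -2, -0.4], 0.05],
    [[0, 0, 0], [0, -2, -0.4], 0.05]
  ]
}}

```text
clock: 15.15
eef_pos: [0.6541, 0.1757, 0.1561]
ee_rot: [[0.827, -0.53, -0.187], [-0.553, -0.827, -0.101], [-0.101, 0.187, -0.977]]
wrist_force: [-0.4, 0.0, -3.1]
finger_gap: 0.169
grasp_force: 68.7
```

>>> {"fn": "send_rows", "kwargs": {
  "increments": [
    [[0, 0, 0], [0, -2, -0.4], 0.05],
    [[0, 0, 0], [0, -2, -0.4], 0.05]
  ]
}}

```text
clock: 15.32
eef_pos: [0.6548, 0.1767, 0.1561]
ee_rot: [[0.827, -0.53, -0.188], [-0.553, -0.827, -0.103], [-0.101, 0.189, -0.977]]
wrist_force: [-1.2, -1.9, -1.6]
finger_gap: 0.164
grasp_force: 68.6
```

>>> {"fn": "send_rows", "kwargs": {
  "increments": [
    [[0, 0, 0], [0, -2, -0.4], 0.05],
    [[0, 0, 0], [0, -2, -0.4], 0.05]
  ]
}}

```text
clock: 15.48
eef_pos: [0.6556, 0.1781, 0.156]
ee_rot: [[0.827, -0.53, -0.189], [-0.553, -0.827, -0.103], [-0.101, 0.189, -0.977]]
wrist_force: [-3.0, -2.6, -0.8]
finger_gap: 0.167
grasp_force: 68.4
```

Run:
```python
from refit import *; from kin import ik
s=env.get_state();q=np.load("q5.npy");f=pose(s,q);print(f,np.array(s["wrist_force"])@SF)
p,R=target(q,16,[-.0065,f[0][1]/1000,.0366]);print(inc(p,R),ik(p,R,s["qpos"]))
```

```text
(array([ -2.1898, -15.3456,  37.472 ]), np.float64(13.14340422919948), array([ 0.0015,  1.    , -0.0028])) [-3.8578  1.0999 -0.8096]
(array([-2.85, -0.16,  0.18]), array([ 0.5, -2.1,  1.8])) (array([ 17.2027,  38.6453,  69.5397,  -4.1343,  86.307 , 141.2569]), np.float64(1.3877787807814457e-15))
```

>>> {"fn": "send_rows", "kwargs": {
  "increments": [
    [[0, 0, 0], [0, 3, 0.5], 0.05],
    [[0, 0, 0], [0.2, 3, 1.2], 0.05],
    [[-1.4, 0, 0.1], [0.4, 0.5, 1.8], 0.05],
    [[-2.9, -0.1, 0.2], [0.5, -1.5, 2], 0.05],
    [[-2.9, -0.1, 0.2], [0.5, -1.5, 2], 0.05]
  ]
}}

```text
clock: 15.9
eef_pos: [0.6581, 0.1808, 0.1543]
ee_rot: [[0.825, -0.523, -0.212], [-0.556, -0.819, -0.141], [-0.1, 0.234, -0.967]]
wrist_force: [-0.1, -1.5, 1.7]
finger_gap: 0.171
grasp_force: 68.9
```

Run:
```python
from refit import *
s=env.get_state();q=np.load("q5.npy");print(pose(s,q),np.array(s["wrist_force"])@SF)
R=np.array(s["ee_rot"]);print("down1",R.T@[0,0,-1],R.T@SF[:,0])
for n in("top","scene"):
    env.get_image(n);r=env.pinpoint(n,"rest_bar")
    if r:print(n,np.array(r[0]["location"])*[560,420],r[0]["p"])
```

```text
(array([ -4.2166, -16.0542,  36.6491]), np.float64(15.772343541449896), array([-0.0001,  1.    , -0.0031])) [-1.2925 -0.7474  1.7464]
down1 [ 0.1003 -0.2343  0.967 ] [-0.0186 -0.9721 -0.2337]
scene [215.712 243.096] 0.32
```

>>> {"fn": "send_rows", "kwargs": {
  "increments": [
    [[0, 0, 0], [0, 0, 0], 0.15],
    [[0, 0, 0], [0, 0, 0], 0.17],
    [[0, 0, 0], [0, 0, 0], 0.19],
    [[0, 0, 0], [0, 0, 0], 0.21],
    [[0, 0, 0], [0, 0, 0], 0.23],
    [[0, 0, 0], [0, 0, 0], 0.25],
    [[0, 0, 0], [0, 0, 0], 0.27],
    [[0, 0, 0], [0, 0, 0], 0.29]
  ],
  "grip_force": 20
}}

```text
clock: 16.77
eef_pos: [0.657, 0.1797, 0.1537]
ee_rot: [[0.825, -0.523, -0.215], [-0.556, -0.819, -0.142], [-0.102, 0.236, -0.966]]
wrist_force: [0.5, 0.1, 0.5]
finger_gap: 0.289
grasp_force: 0.0
```

>>> {"fn": "send_rows", "kwargs": {
  "increments": [
    [[0, 0, 0], [0, 0, 0], 0.31],
    [[0, 0, 0], [0, 0, 0], 0.34],
    [[0, 0, 0], [0, 0, 0], 0.37],
    [[0, 0, 0], [0, 0, 0], 0.4],
    [[0, 0, 0], [0, 0, 0], 0.42],
    [[0, 0, 0], [0, 0, 0], 0.42]
  ]
}}

```text
clock: 17.27
eef_pos: [0.6571, 0.1798, 0.1539]
ee_rot: [[0.825, -0.523, -0.215], [-0.556, -0.819, -0.141], [-0.102, 0.236, -0.966]]
wrist_force: [-0.2, 0.4, -1.1]
finger_gap: 0.422
grasp_force: 0.0
```

Run:
```python
from refit import *
s=env.get_state();print(s["clock"],np.array(s["wrist_force"])@SF,s["grasp_force"],s["finger_gap"])
env.get_image("top");env.get_image("scene")
for n in("top","scene"):
    for t in("palette","near_edge","foot_edge","rest_bar"):
        r=env.pinpoint(n,t)
        if r:print(n,t,np.array(r[0]["location"])*[560,420],r[0]["p"])
    r=env.trace(n,"palette");print(n,[(a["p"],a["mask"].sum()) for a in r])
```

```text
17.2667 [ 0.2636  0.42   -1.1443] 0.046387746751861414 0.4217110328030069
top [(0.52, np.int64(223)), (0.4, np.int64(80)), (0.2, np.int64(66))]
scene palette [218.624 264.516] 0.74
scene near_edge [211.176 247.212] 0.96
scene rest_bar [211.624 260.316] 0.77
scene [(0.86, np.int64(790))]
```

>>> {"fn": "send_rows", "kwargs": {
  "increments": [
    [[0, 0, 0], [0, 0, -6], 0.42],
    [[0, 0, 0], [0, 0, -14], 0.42],
    [[0, 0, 0], [0, 0, -25], 0.42],
    [[0, 0, 0], [0, 0, -45], 0.42],
    [[0, 0, 0], [0, 0, -80], 0.42],
    [[0, 0, 0], [0, 0, -80], 0.42]
  ]
}}

```text
clock: 18.37
eef_pos: [0.6773, 0.1924, 0.2386]
ee_rot: [[0.826, -0.526, -0.202], [-0.556, -0.82, -0.138], [-0.093, 0.226, -0.97]]
wrist_force: [-0.1, -0.2, 2.1]
finger_gap: 0.42
grasp_force: 0.0
```

>>> {"fn": "send_rows", "kwargs": {
  "increments": [
    [[0, 0, 0], [40, 0, -30], 0.42],
    [[0, 0, 0], [80, 20, -60], 0.42],
    [[0, 0, 0], [120, 40, -60], 0.42],
    [[0, 0, 0], [150, 60, -60], 0.42],
    [[0, 0, 0], [150, 60, -60], 0.42]
  ]
}}

```text
clock: 18.78
eef_pos: [0.7818, 0.0613, 0.2895]
ee_rot: [[0.822, -0.528, -0.211], [-0.561, -0.816, -0.143], [-0.096, 0.236, -0.967]]
wrist_force: [0.4, -0.1, -0.1]
finger_gap: 0.419
grasp_force: 0.0
```

Run:
```python
from refit import *
s=env.get_state();print(s["clock"],s["eef_pos"],np.array(s["wrist_force"])@SF)
snap("top","pics/t9.png");snap("scene","pics/s9.png");ob={};ms={}
for n in("top","scene"):
    for t in("palette","near_edge","foot_edge","rest_bar"):
        r=env.pinpoint(n,t)
        if r: ob[n,t]=np.array(r[0]["location"])*[560,420];print(n,t,ob[n,t],r[0]["p"])
    r=env.trace(n,"palette");print(n,[(a["p"],a["mask"].sum()) for a in r])
    if r: ms[n]=r[0]["mask"].astype(float)
def bx(x,y,lam,yaw):
    l=np.radians(lam);M=SF@fr(np.radians(yaw))@np.c_[[-np.sin(l),0,-np.cos(l)],[0,1,0],[np.cos(l),0,-np.sin(l)]]
    f=np.r_[S[:2],0]+SF@np.array([x,y,.036])
    P=lambda a,b,c:f+M@(np.array([a,b,c])-[.0605,0,.008])
    return np.array([P(a,b,c) for a in(-.0605,.0605) for b in(-.106,.106) for c in(-.008,.008)]),P
for k in(["scene"],["top","scene"]):
    def cost(q):
        t=0
        for n in k:
            m=ms[n];z=np.zeros(m.shape,np.uint8);h=cv2.convexHull((proj(n,bx(q[0],q[1],q[2],q[3])[0])*16).astype(np.int32));cv2.fillConvexPoly(z,h,255,cv2.LINE_AA,4);t+=np.abs(z/255.-m).sum()/m.sum()
        return t
    q0=np.array([-.006,-.015,20,0]);r=minimize(cost,q0,method="Nelder-Mead",options=dict(initial_simplex=np.vstack([q0,q0+np.diag([.01,.01,6,4])]),maxiter=400));print(k,r.x,r.fun)
for lam in(15,20,25,30):
    P=bx(-.006,-.015,lam,0)[1];print(lam,"near",proj("scene",P(-.0605,0,-.008)),"ctr",proj("scene",P(0,0,.008)))
```

```text
18.7833 [0.7818 0.0613 0.2895] [ 0.1169 -0.4185 -0.1255]
top palette [208.488 200.004] 0.72
top near_edge [200.592 191.814] 0.71
top foot_edge [216.384 202.314] 0.7
top rest_bar [202.104 193.62 ] 0.45
top [(0.88, np.int64(916))]
scene palette [217.    263.382] 0.81
scene near_edge [214.088 246.498] 0.88
scene foot_edge [226.296 280.014] 0.9
scene rest_bar [208.6   258.384] 0.57
scene [(0.95, np.int64(895)), (0.61, np.int64(293))]
['scene'] [-0.0015 -0.0195 18.854   0.5745] 0.11035162668419324
['top', 'scene'] [ 0.0028 -0.0135 16.1213  1.6326] 1.0620767064601937
15 near [[218.4318 243.6913]] ctr [[220.777  263.2981]]
20 near [[214.1467 245.7856]] ctr [[218.8309 264.4987]]
25 near [[209.9626 248.1568]] ctr [[216.9608 265.8084]]
30 near [[205.9202 250.784 ]] ctr [[215.1829 267.2161]]
```

Run:
```python
from fit import *
for a,t,b in(([200.592,191.814],"near",[214.088,246.498]),([216.384,202.314],"foot",[226.296,280.014]),([208.488,200.004],"ctr",[217,263.382])):
    X,e=tri([ray("top",a),ray("scene",b)]);print(t,w2s(X)*1000,e)
print(env.hand_in())
```

```text
near [[ 28.5773  -5.7098 165.7256]] [np.float64(0.005163387591869049), np.float64(0.005163387591869139)]
foot [[  2.3248 -14.324   34.3404]] [np.float64(0.0014694170827594664), np.float64(0.001469417082759727)]
ctr [[ 17.3112  -5.904  104.9121]] [np.float64(0.004226887114034802), np.float64(0.00422688711403484)]
the job is handed in; nothing more can be done
None
```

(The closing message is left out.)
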